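# Make up a small grinding wheel set on an arbor stand

## Task

Make up the green grinding wheel on the upright post of the blue arbor stand: thread on first the steel backing flange, then the green wheel, then the black clamp flange and last the brass collar, each lying flat and fully down on the one below. A grinding wheel cracks easily, so lower the green wheel all the way down and do not let it drop; leave the brown wheel where it lies.

Things in the scene. Friction and masses are not known exactly. Their poses are not given: they have to be found in the camera images.
- arbor_stand: arbor stand, fixed to the bench: round blue base of 76 mm diameter, 12 mm high, flat on top, with an upright steel post of 14 mm diameter in its middle that is straight up to 58 mm and tapers from there to a 5 mm tip 70 mm above the bench. Origin: centre of the base's underside, on the bench and on the post's axis; z up.
- light_top (a point): centre of the top of the big black work light (a box of 0.22 x 0.22 m, sides along x and y, top 0.23 m above the bench), fixed in the middle of the bench: an obstacle to carry over.
- grinder_top (a point): middle of the fixed black bench grinder at the left front, at the height of its highest parts, 0.25 m above the bench: an obstacle; the shields of its two wheels reach up to 0.2 m from this point.
- backing_flange: bright steel ring lying flat, 56 mm outside diameter, 12 mm thick, with a plain 22 mm through hole, about 120 g (differs from start to start). Origin: centre of its underside, z up; turned about z it is the same.
- green_wheel: green grinding wheel with a grey bush round its hole: a ring lying flat, 66 mm outside diameter, 16 mm thick, with a plain 22 mm through hole, about 110 g (differs from start to start). Origin: centre of its underside, z up; turned about z it is the same.
- clamp_flange: black ring lying flat, 48 mm outside diameter, 12 mm thick, with a plain 22 mm through hole, about 90 g (differs from start to start). Origin: centre of its underside, z up; turned about z it is the same.
- brass_collar: yellow brass knurled ring lying flat, 36 mm outside diameter, 12 mm thick, with a plain 22 mm through hole, about 60 g (differs from start to start). Origin: centre of its underside, z up; turned about z it is the same.
- brown_wheel: brown-red grinding wheel, of the same shape and size as the green one (66 mm diameter, 16 mm thick); not needed, to be left where it lies. Origin: centre of its underside.

How it is judged:
By the outcome, as a careful person would: the job done as asked, in the order asked, and still so for the second after the job is handed in, with the robot touching nothing.
It also fails if it takes over 128 s, if anything falls off the work surface, if the arm or the gripper's body presses on something with over 40 N, if the wrist force passes 120 N, or if a joint passes its speed limit or range.

## Robot

A 6-joint arm with a two-finger parallel gripper is mounted at the origin on a cart in front of the work surface, level with it; the furniture and walls round the work are solid. World frame = base frame: x ahead of the robot, y to its left, z up, the work surface at z = 0. Lengths are in mm, angles in rad, forces in N, time in s.
With the tool pointing down it reaches from about 375 to 900 mm from the base axis. Payload 3.1 kg.
Tool frame: the origin (TCP) lies at the very end of the fingers, on their centre line; the grasp point (between the pads) lies 19 mm behind it; z points along the fingers, y is the line along which they close (so a half turn about z gives the same grasp; the last joint's range is limited). The gripper opens to 87 mm and grips with 3 to 60 N. Pads are 19 mm wide; open, the fingers measure 117 mm over their backs; the gripper's body (75 mm by 190 mm) begins 51 mm behind the grasp point.
Start: joints at [1.121, 0.527, 1.433, -0, 1.181, -0.178], TCP at [167.148, 602.211, 183.948] pointing down, gripper open.
Joint ranges: [-3.08, 3.08], [-0.75, 2.2], [0.22, 2.44], [-1.43, 4.57], [0, 2.65], [-2.85, 2.85]. Speed limits (rad/s): [2.79, 2.79, 3.14, 3.14, 3.14, 3.14].

## Interface

Orientations are given as a unit quaternion [x, y, z, w].
In Python, from plant import r gives the robot as it stands.
- The arm moves only by the tool arm_command, never from a script. Its argument "increments" is a list of rows, each a list of 5 numbers: the opening, from -1 (shut) to 1 (fully open), then the shift along the tool's x, y, z in cm, then the turn about the tool's z in rad. A call has 1 to 5 rows; each row shifts and turns the commanded pose from where the row before left it, along the tool's axes as they then stand; what a row does not reach is not made up. A row lasts 1/12 s, in which the tool goes at most 41.7 mm and 7.16 degrees, less where a joint would pass 70% of its speed; a pose out of reach is approached as far as the arm can. A call with a gripper value outside its range is refused whole. The fingers move at their own pace and stop on an object; "squeeze" is the grip in N (left out, the last holds). Time passes only in rows, so rows that do not move let the fingers close. It gives the time, the measured TCP pose, the force, the opening and the grip force at its end, in the units of the state.
- r.sense(): the state, without advancing time (a new reading comes with each control period).
- r.capture(name): name is "scene" or "top" or "wrist"; returns (picture, depth): 420x560x3 uint8, red, green, blue; 420x560 float32, mm along the optical axis (not along the pixel's ray), 0 where there is no reading.
- r.camera_params(name): a dict with "fx", "fy", "cx", "cy" (pixels), "world_from_camera" (4x4, takes a point from camera to world coordinates). Camera axes: x right, y down, z forward; pixel columns grow to the right and rows downward; lengths in mm; the calibration is good to about 2 mm. A picture is of the moment at which its call begins: read the wrist's pose just before it. camera_params takes no time and is no camera call; for the wrist camera it gives the pose at the moment of the call.
- r.hand_in(): hands the job in; it is judged then, once.
The state is a dict: "clock": time; "joint_pos": joint angles; "joint_velocities": joint speeds; "joint_efforts": joint torques, N m; "tool_pos": TCP position; "tool_rot": TCP orientation; "contact_force": force on the tool from outside, world axes, zero at the start; "moment": the same for the moment, N m; "opening": finger opening in mm; "grasp_force": force on a finger pad.
Only numpy, scipy, OpenCV 4.12 (cv2) and the standard library are available. Lean on these libraries where they do the work, as an engineer would, in place of code of your own. Each camera call takes 0.05 s, during which the arm holds its last target. There are 200 camera calls.

## Working session

There is one attempt and no reset: what is moved stays moved. The work goes in short steps, Python scripts to look and compute and a tool call to move; the robot and the scene stay as the last step left them, time stands still between calls to the robot, and variables do not carry over. Pictures are saved under pics/ and viewed, at most 14 in all, crops included, and the job is handed in when it is done.

Besides the shell and the picture viewer there is one more tool, called after "Request:" as a command line: name --pt "numbers of a row" for each row, then --argument value for the rest. arm_command: Moves the arm, as the interface text tells. Its arguments: {"type":"object","properties":{"increments":{"type":"array","items":{"type":"array","items":{"type":"number"}}},"squeeze":{"type":"number"}},"required":["increments"]}

```bash
ls; mkdir -p pics; python3 - <<'E'
from plant import r
import cv2,numpy as np
for n in("scene","top"):
    p,d=r.capture(n); cv2.imwrite(f"pics/{n}0.png",p[...,::-1]); np.save(f"pics/{n}0.npy",d)
    c=r.camera_params(n); print(n,c["fx"],c["cx"],c["cy"],np.round(c["world_from_camera"],3).tolist())
s=r.sense(); print(s)
E
```

```text
pics
scene 489.625215253082 278.20416104844657 198.14163978619453 [[-0.287, 0.729, -0.622, 1271.223], [0.958, 0.206, -0.2, 423.965], [-0.017, -0.653, -0.757, 1066.642], [0.0, 0.0, 0.0, 1.0]]
top 437.27494110223125 284.35137708554777 208.51454572719493 [[0.01, -0.996, 0.092, 378.839], [-1.0, -0.011, -0.011, 186.083], [0.012, -0.092, -0.996, 1504.156], [0.0, 0.0, 0.0, 1.0]]
{'clock': 0.1, 'joint_pos': array([ 1.12152783e+00,  5.28403510e-01,  1.43377556e+00,  3.80352251e-05,
        1.18140972e+00, -1.78527123e-01]), 'joint_velocities': array([-0.00157518, -0.00221561, -0.00253375, -0.00101679,  0.00133971,
       -0.00018859]), 'joint_efforts': array([-6.16937868e-04, -4.40986490e+01, -1.77148980e+01,  6.34526205e-02,
        5.34066057e-02, -3.05979438e-05]), 'tool_pos': array([166.80389153, 601.56382782, 183.05050961]), 'tool_rot': array([ 1.34964717e-01,  9.90849902e-01, -9.43866996e-04, -3.24898430e-04]), 'contact_force': array([-0.39456953, -0.35875551, -0.19759727]), 'moment': array([ 0.02240224, -0.00865677,  0.06293248]), 'grasp_force': 0.0, 'opening': 87.38151584443641}
```

View pics/top0.png

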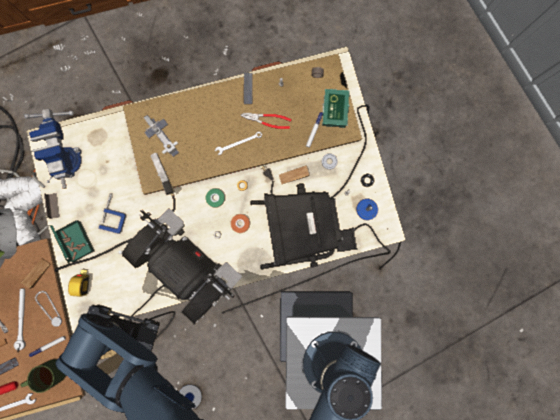

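View pics/scene0.png

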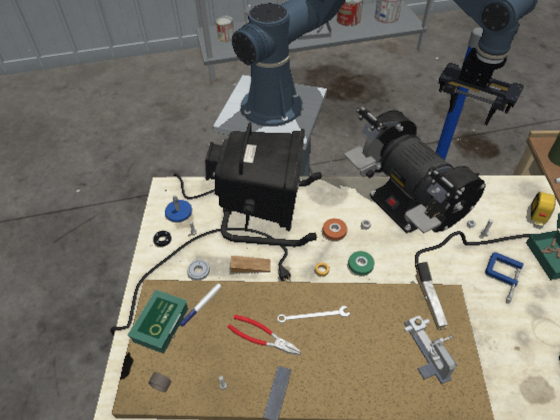

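The top view shows the stand at (367,209), clamp flange (367,180), steel flange (329,161), brass collar (242,185), green wheel (215,198) and brown wheel (240,223). The scene view agrees, with the light between the stand and the wheels, and the grinder near the start pose.

```bash
cat > h.py <<'E'
from plant import r
import cv2,numpy as np
def cast(c,uv,z):
    T=c["world_from_camera"]; d=T[:3,:3]@np.array([(uv[0]-c["cx"])/c["fx"],(uv[1]-c["cy"])/c["fy"],1])
    return T[:3,3]+d*(z-T[2,3])/d[2]
def yaw(s):
    x,y,z,w=s["tool_rot"]; return np.arctan2(1-2*(x*x+z*z),2*(x*y-z*w))
def to(s,x,y,z,yw):
    """turn and then shift (cm, tool axes after the turn) to a goal pose"""
    a=yaw(s); d=(np.array([x,y,z])-s["tool_pos"])/10
    return dict(turn=round(a-yw,3),x=round(-np.sin(yw)*d[0]+np.cos(yw)*d[1],2),y=round(np.cos(yw)*d[0]+np.sin(yw)*d[1],2),z=round(-d[2],2))
E
python3 - <<'E'
from h import *
s=r.sense(); print(np.degrees(yaw(s)))
c=r.camera_params("wrist"); print(c["fx"],np.round(c["world_from_camera"],2).tolist())
c=r.camera_params("top"); p=cv2.imread("pics/top0.png"); h=cv2.cvtColor(p,cv2.COLOR_BGR2HSV)
near={"stand":(367,209,12),"clamp":(367,180,12),"back":(329,161,12),"green":(215,198,16),"brass":(242,185,12),"brown":(240,223,16)}
rng={"stand":((100,120,40),(130,255,255)),"clamp":((0,0,0),(180,255,70)),"back":((85,5,60),(130,90,255)),"green":((60,60,30),(95,255,255)),"brass":((12,130,90),(28,255,255)),"brown":((0,120,60),(14,255,255))}
for n,(u,v,z) in near.items():
    m=cv2.inRange(h,*map(np.array,rng[n])); k=np.zeros_like(m); cv2.circle(k,(u,v),16,255,-1); m&=k
    pts=cv2.findNonZero(m); (cu,cv_),rad=cv2.minEnclosingCircle(pts); q=cv2.moments(cv2.convexHull(pts)); cc=(q["m10"]/q["m00"],q["m01"]/q["m00"])
    print(n,np.round(cast(c,cc,z),1),np.round(cc,1),"enc",np.round((cu,cv_,rad*2*1495/c["fx"]),1))
for n,z in((("light"),230),("grinder",250)):
    print(n,cast(c,(303,228) if n=="light" else (183,266),z))
cv2.imwrite("pics/crop.png",cv2.resize(p[140:300,120:400],(784,448),interpolation=cv2.INTER_CUBIC))
E
```

```text
74.48685470201667
366.2866402901076 [[0.27, 0.92, 0.29, 87.45], [0.96, -0.26, -0.08, 623.47], [-0.0, 0.3, -0.95, 383.04], [0.0, 0.0, 0.0, 1.0]]
stand [ 517.7 -112.7   12. ] [366.6 209. ] enc [366.7 209.   69.7]
clamp [ 619.4 -114.1   12. ] [366.8 179.8] enc [366.8 179.8  40.5]
back [684.1  16.6  12. ] [329.  160.9] enc [329.  161.   48.1]
green [551.9 408.7  16. ] [214.6 197.4] enc [214.7 197.4  61.8]
brass [596.  316.5  12. ] [241.9 185.1] enc [241.8 185.2  32.3]
brown [465.  320.9  16. ] [239.8 223. ] enc [239.9 223.   62.6]
light [439.95601242 117.30136999 230.        ]
grinder [327.6701109 458.5437639 250.       ]
```

View pics/crop.png

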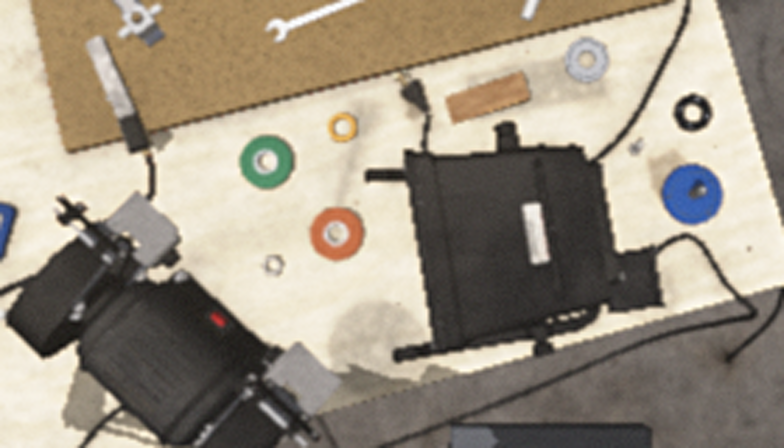

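The crop confirms the parts; the brass collar and wheels are well clear of the light, which lies roughly at x 330–550, y 7–227. I'll lift, cross to the steel flange and turn the tool so the camera faces forward.

Request:
arm_command --pt "1 0 0 -4 0" --pt "1 0 0 -4 0" --pt "1 0 0 -4 0" --pt "1 0 0 -3.5 0" --pt "1 -1.5 -1 0 0"

```text
clock: 0.52
tool_pos: [179.1, 594.0, 347.6]
tool_rot: [0.134, 0.991, 0.008, 0.002]
contact_force: [0.8, -0.2, 1.2]
opening: 87.6
grasp_force: 0.0
```

Request:
arm_command --pt "1 -3.3 -2.1 0 0" --pt "1 -3.3 -2.1 0 0" --pt "1 -3.3 -2.1 0 0" --pt "1 -3.3 -2.1 0 0" --pt "1 -3.3 -2.1 0 0"

```text
clock: 0.93
tool_pos: [310.3, 441.6, 338.5]
tool_rot: [0.135, 0.991, -0.0, -0.0]
contact_force: [1.2, -0.3, 0.2]
opening: 87.4
grasp_force: 0.0
```

Request:
arm_command --pt "1 -3.3 -2.1 0 0" --pt "1 -3.3 -2.1 0 0" --pt "1 -3.3 -2.1 0 0" --pt "1 -3.3 -2.1 0 0" --pt "1 -3.3 -2.1 0 0"

```text
clock: 1.35
tool_pos: [441.3, 296.2, 338.6]
tool_rot: [0.135, 0.991, -0.0, -0.0]
contact_force: [-0.5, 0.8, 0.6]
opening: 86.9
grasp_force: 0.0
```

Request:
arm_command --pt "1 -3.3 -2.1 0 0" --pt "1 -3.3 -2.1 0 0" --pt "1 -3.3 -2.1 0 0" --pt "1 -3.3 -2.1 0 0" --pt "1 -3.3 -2.1 0 0"

```text
clock: 1.77
tool_pos: [572.3, 150.9, 338.4]
tool_rot: [0.135, 0.991, -0.0, -0.001]
contact_force: [1.1, 1.2, -0.1]
opening: 86.7
grasp_force: 0.0
```

Request:
arm_command --pt "1 -3.3 -2.1 0 0" --pt "1 -3.3 -2.1 0 0" --pt "1 -3.3 -2.1 0 0" --pt "1 -3.3 -2.1 0 0" --pt "1 -1.6 -1.1 0 0"

```text
clock: 2.18
tool_pos: [691.2, 17.1, 337.3]
tool_rot: [0.137, 0.991, -0.001, 0.0]
contact_force: [0.3, -0.6, -0.5]
opening: 86.9
grasp_force: 0.0
```

Request:
arm_command --pt "1 0 0 0 0.12" --pt "1 0 0 0 0.12" --pt "1 0 0 0 0.12" --pt "1 0 0 0 0.12" --pt "1 0 0 0 0.12"

```text
clock: 2.6
tool_pos: [688.5, 21.4, 338.0]
tool_rot: [0.425, 0.905, -0.0, -0.001]
contact_force: [-0.1, -0.4, -0.0]
opening: 86.9
grasp_force: 0.0
```

Request:
arm_command --pt "1 0 0 0 0.12" --pt "1 0 0 0 0.12" --pt "1 0 0 0 0.12" --pt "1 0 0 0 0.12" --pt "1 0 0 0 0.12"

```text
clock: 3.02
tool_pos: [688.4, 21.6, 338.1]
tool_rot: [0.673, 0.74, -0.0, -0.001]
contact_force: [-0.4, 0.8, -0.7]
opening: 87.1
grasp_force: 0.0
```

Request:
arm_command --pt "1 0 0 0 0.12" --pt "1 0 0 0 0.12" --pt "1 0 0 0 0.12" --pt "1 0 0 0 0.12" --pt "1 0 0 0 0.12"

```text
clock: 3.43
tool_pos: [688.4, 21.6, 338.1]
tool_rot: [0.862, 0.508, -0.001, -0.0]
contact_force: [-0.2, -0.2, 0.1]
opening: 87.2
grasp_force: 0.0
```

Request:
arm_command --pt "1 0 0 0 0.12" --pt "1 0 0 0 0.12" --pt "1 0 0 0 0.12" --pt "1 0 0 0 0.12" --pt "1 0 0 0 0.12"

```text
clock: 3.85
tool_pos: [688.4, 21.6, 338.1]
tool_rot: [0.973, 0.23, -0.001, -0.0]
contact_force: [-0.0, 0.2, 0.1]
opening: 86.7
grasp_force: 0.0
```

Request:
arm_command --pt "1 0 0 0 0.12" --pt "1 0 0 0 0.12" --pt "1 0 0 0 0.12" --pt "1 0 0 0 0.11" --pt "1 0 0 0 0"

```text
clock: 4.27
tool_pos: [688.4, 21.5, 338.1]
tool_rot: [1.0, -0.001, -0.001, -0.0]
contact_force: [0.2, 0.4, 0.0]
opening: 87.3
grasp_force: 0.0
```

```bash
python3 - <<'E'
from h import *
s=r.sense(); c=r.camera_params("wrist"); p,d=r.capture("wrist"); cv2.imwrite("pics/w1.png",p[...,::-1])
print(s["clock"],s["tool_pos"],np.degrees(yaw(s)),s["joint_pos"]); print(to(s,684,16.6,60,-np.pi/2))
T=np.array(c["world_from_camera"]); print(np.round(T,2).tolist())
for P in((684.1,16.6,12),(619,-114,12),(518,-113,12)):
    q=T[:3,:3].T@(np.array(P)-T[:3,3]); print(q[:2]/q[2]*c["fx"]+[c["cx"],c["cy"]])
E
```

```text
4.2667 [688.42766002  21.46783997 338.12534683] -90.06262294988524 [-1.30645307e-01  5.08441817e-01  1.04080576e+00 -8.98299345e-05
  1.59394838e+00  1.44124189e+00]
{'turn': np.float64(-0.001), 'x': np.float64(-0.44), 'y': np.float64(0.49), 'z': np.float64(27.81)}
[[-0.0, -0.95, -0.3, 771.71], [-1.0, 0.0, 0.0, 20.81], [0.0, 0.3, -0.95, 537.97], [0.0, 0.0, 0.0, 1.0]]
[286.10236976 156.94710112]
[373.44751801 200.18444403]
[368.17263249 261.68822546]
```

View pics/w1.png

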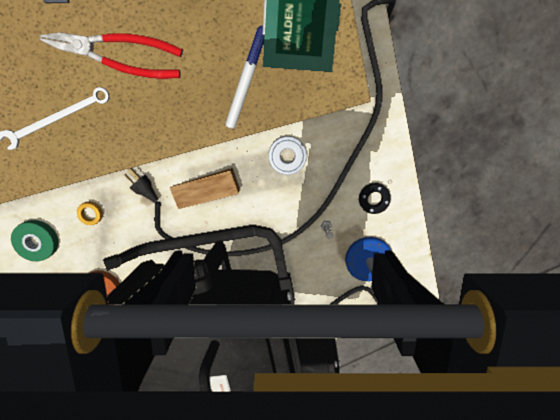

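The wrist view shows the steel flange at (288,155), clamp flange (375,198), stand (368,260, partly behind a finger), brass (90,213) and green (33,240).

```bash
cat >> h.py <<'E'
RNG={"stand":((100,120,40),(130,255,255)),"clamp":((0,0,0),(180,255,75)),"back":((0,0,60),(180,45,255)),"green":((55,80,20),(95,255,255)),"brass":((12,110,90),(30,255,255)),"brown":((0,120,60),(14,255,255))}
DIA=dict(stand=76,clamp=48,back=56,green=66,brass=36,brown=66)
def find(cam,n,uv,zlo,zhi,img=None,view=None):
    c=r.camera_params(cam)
    p=r.capture(cam)[0] if img is None else img
    T=np.array(c["world_from_camera"]); h=cv2.cvtColor(p,cv2.COLOR_RGB2HSV)
    if len(uv)==3:
        q=T[:3,:3].T@(np.array(uv)-T[:3,3]); dist=q[2]; uv=q[:2]/q[2]*c["fx"]+[c["cx"],c["cy"]]
    else: dist=T[2,3]-zhi
    m=cv2.inRange(h,*map(np.array,RNG[n])); k=np.zeros_like(m)
    cv2.circle(k,tuple(int(round(a)) for a in uv),int(DIA[n]*.5*c["fx"]/dist*1.35+3),255,-1); m&=k
    m=cv2.morphologyEx(m,cv2.MORPH_OPEN,np.ones((3,3),np.uint8))
    ct=max(cv2.findContours(m,cv2.RETR_EXTERNAL,cv2.CHAIN_APPROX_NONE)[0],key=cv2.contourArea)
    q=cv2.moments(cv2.convexHull(ct)); cc=(q["m10"]/q["m00"],q["m01"]/q["m00"])
    e=cv2.fitEllipse(ct)
    P=cast(c,cc,(zlo+zhi)/2)
    return np.round(P,1),np.round(cc,1),np.round(np.array(e[1])*dist/c["fx"],1)
E
python3 - <<'E'
from h import *
p=cv2.imread("pics/w1.png")[...,::-1].copy()
for n,uv,z in(("back",(288,155),12),("clamp",(375,198),12),("stand",(368,260),12),("brass",(90,213),12),("green",(35,240),16)):
    print(n,*find("wrist",n,uv,0,z,img=p))
t=cv2.imread("pics/top0.png")[...,::-1].copy()
for n,uv,z in(("back",(329,161),12),("clamp",(367,180),12),("stand",(367,209),12),("brass",(242,185),12),("green",(215,198),16)):
    print(n,*find("top",n,uv,0,z,img=t))
t=cv2.imread("pics/scene0.png")[...,::-1].copy()
for n,uv,z in(("back",(198,269),12),("clamp",(162,239),12),("stand",(178,212),12),("brass",(322,269),12),("green",(361,263),16)):
    print(n,*find("scene",n,uv,0,z,img=t))
E
```

```text
back [686.   14.7   6. ] [287.4 155. ] [71.8 80.2]
clamp [ 621.9 -116.3    6. ] [374.  197.6] [41.  43.5]
stand [ 523.4 -111.1    6. ] [365.9 257.3] [52.8 65.3]
brass [595.7 318.4   6. ] [ 88.4 213.4] [29.8 34.4]
green [552.2 409.    8. ] [ 34.1 240.3] [55.4 65.7]
back [684.7  15.8   6. ] [329.1 161. ] [87.1 89.2]Traceback (most recent call last):
  File "<stdin>", line 7, in <module>
  File "h.py", line 24, in find
    ct=max(cv2.findContours(m,cv2.RETR_EXTERNAL,cv2.CHAIN_APPROX_NONE)[0],key=cv2.contourArea)
ValueError: max() iterable argument is empty
```

Request:
arm_command --pt "1 -0.3 0.6 4 0" --pt "1 0 0 4 0" --pt "1 0 0 4 0" --pt "1 0 0 4 0" --pt "1 0 0 4 0"

```text
clock: 4.73
tool_pos: [685.5, 15.5, 137.3]
tool_rot: [1.0, 0.002, 0.0, 0.0]
contact_force: [0.7, -0.7, -0.1]
opening: 86.9
grasp_force: 0.0
```

Request:
arm_command --pt "1 0 0 3.8 0" --pt "1 0 0 0 0" --pt "1 0 0 0 0"

```text
clock: 4.98
tool_pos: [683.8, 15.8, 98.6]
tool_rot: [1.0, 0.001, -0.003, -0.0]
contact_force: [0.6, 0.5, 0.7]
opening: 87.1
grasp_force: 0.0
```

```bash
python3 - <<'E'
from h import *
s=r.sense(); p,d=r.capture("wrist"); cv2.imwrite("pics/w2.png",p[...,::-1]); print(s["tool_pos"])
RNG["back"]=((0,0,60),(180,30,255))
print(find("wrist","back",(685.5,15.5,6),0,12,img=p))
E
```

```text
[683.81923312  15.7866374   98.56772667]
(array([688.5,  14.7,   6. ]), array([283.2, 195.4]), array([56. , 56.2]))
```

View pics/w2.png

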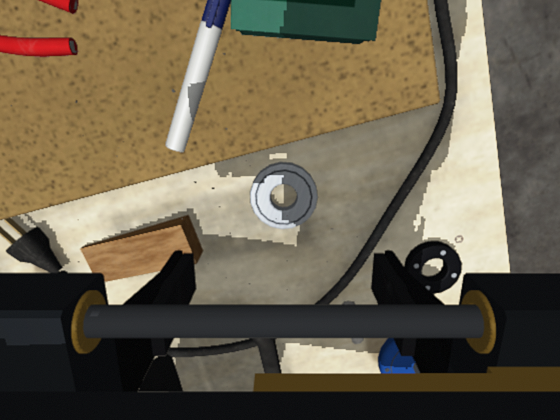

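The flange sits at (283,195) with an outline diameter of 56 mm, so the detection is clean. I'll go down and grip.

Request:
arm_command --pt "1 0.4 0.1 3 0" --pt "1 0 0 3 0" --pt "1 0 0 2 0" --pt "1 0 0 1.5 0" --pt "1 0 0 0 0" --squeeze 25

```text
clock: 5.45
tool_pos: [690.3, 14.4, 6.3]
tool_rot: [1.0, 0.001, 0.0, 0.0]
contact_force: [-0.8, 0.2, -0.0]
opening: 86.8
grasp_force: 0.0
```

Request:
arm_command --pt "-1 0 0 0 0" --pt "-1 0 0 0 0" --pt "-1 0 0 0 0" --pt "-1 0 0 0 0" --pt "-1 0 0 0 0"

```text
clock: 5.87
tool_pos: [690.8, 14.4, 7.5]
tool_rot: [1.0, 0.0, 0.001, 0.0]
contact_force: [-0.3, -0.2, -0.2]
opening: 61.6
grasp_force: 0.0
```

Request:
arm_command --pt "-1 0 0 0 0" --pt "-1 0 0 0 0" --pt "-1 0 0 0 0" --pt "-1 0 0 0 0"

```text
clock: 6.2
tool_pos: [689.7, 14.5, 5.9]
tool_rot: [1.0, 0.0, -0.0, -0.0]
contact_force: [0.8, 0.6, -0.0]
opening: 34.9
grasp_force: 0.0
```

```bash
python3 - <<'E'
from h import *
s=r.sense(); p,d=r.capture("wrist"); cv2.imwrite("pics/w3.png",p[...,::-1]); print(s["tool_pos"],s["opening"],s["grasp_force"])
E
```

```text
[689.7407642   14.51888841   5.86080549] 34.94171540281056 0.0
```

View pics/w3.png

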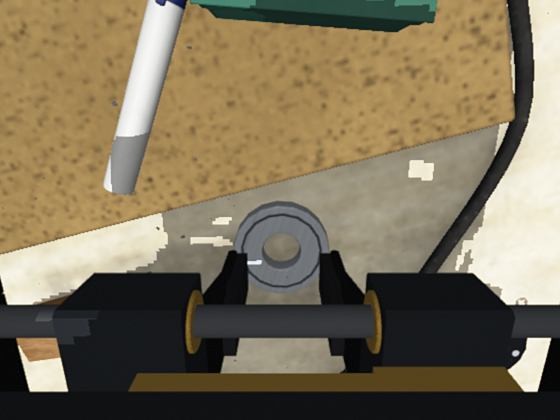

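The ring is at (281,247) while the finger fronts begin at row ~250, so the pads closed behind the ring's middle. I'll check this with depth.

```bash
python3 - <<'E'
from h import *
s=r.sense(); c=r.camera_params("wrist"); p,d=r.capture("wrist"); T=np.array(c["world_from_camera"])
print(c["cx"],c["cy"],c["fx"],s["tool_pos"],s["opening"],np.round(T,3).tolist())
for u,v in((240,248),(240,253),(238,260),(235,280),(232,300),(335,253),(337,260),(340,280),(281,210),(281,284),(281,247),(300,247),(262,247),(400,200)):
    z=d[v,u]; print(u,v,z,np.round(T[:3,:3]@np.array([(u-c["cx"])/c["fx"]*z,(v-c["cy"])/c["fy"]*z,z])+T[:3,3],1))
E
```

```text
283.1112470518168 208.84278833562416 366.2866402901076 [689.72773283  14.51112086   5.80371306] 30.94028171700345 [[0.0, -0.954, -0.3, 772.74], [-1.0, -0.0, -0.0, 13.991], [0.0, 0.3, -0.954, 205.745], [0.0, 0.0, 0.0, 1.0]]
240 248 211.57841 [687.7  38.8  10.7]
240 253 172.13753 [701.3  34.2  47.7]
238 260 165.72333 [701.   34.4  54.6]
235 280 151.0405 [699.5  33.8  70.4]
232 300 136.03906 [699.7  32.9  86.1]
335 253 173.21217 [700.9 -10.6  46.8]
337 260 166.35927 [700.7 -10.5  54. ]
340 280 146.40215 [701.7  -8.8  74.6]
281 210 203.99509 [711.   15.1  11.3]
281 284 218.54645 [664.4  15.2  10.7]
281 247 223.62857 [ 6.835e+02  1.520e+01 -6.000e-01]
300 247 212.31291 [688.    4.1   9.8]
262 247 212.01987 [688.1  26.2  10.1]
400 200 215.15094 [713.2 -54.7  -1.1]
```

```bash
python3 - <<'E'
from h import *
p,d=r.capture("scene"); cv2.imwrite("pics/s1.png",cv2.resize(p[120:320,80:340,::-1],(780,600),interpolation=cv2.INTER_CUBIC))
E
```

```text
(no output)
```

View pics/s1.png

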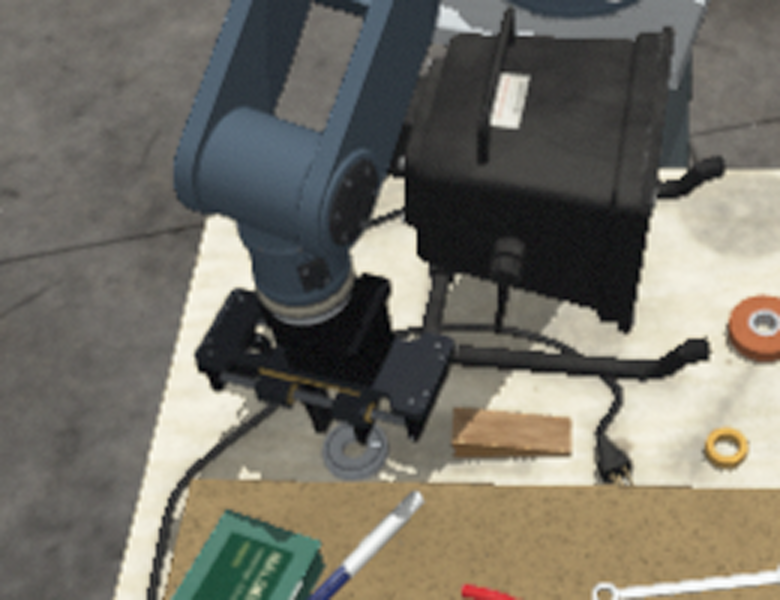

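The scene crop shows the fingertips ending well above the ring, around (370,430). Depth puts the tips about 40 mm higher than the reported TCP. I'll open and go down carefully, taking the tip as reported z + 40.

Request:
arm_command --pt "1 0 0 0 0" --pt "1 0 0 0 0" --pt "1 0 0 0 0" --pt "1 0 0 0 0" --pt "1 0 0 0 0"

```text
clock: 6.77
tool_pos: [689.8, 14.5, 5.9]
tool_rot: [1.0, 0.0, -0.0, 0.0]
contact_force: [-0.3, 0.1, 0.2]
opening: 48.5
grasp_force: 0.0
```

Request:
arm_command --pt "1 0 0 0 0" --pt "1 0 0 0 0" --pt "1 0 0 0 0"

```text
clock: 7.02
tool_pos: [689.8, 14.5, 6.0]
tool_rot: [1.0, 0.0, 0.0, 0.0]
contact_force: [-0.0, 0.5, 0.5]
opening: 68.6
grasp_force: 0.0
```

Request:
arm_command --pt "1 -0.2 0 1 0" --pt "1 0 0 1 0" --pt "1 0 0 0.8 0" --pt "1 0 0 0.6 0" --pt "1 0 0 0 0"

```text
clock: 7.43
tool_pos: [685.9, 14.7, -30.6]
tool_rot: [1.0, 0.0, -0.002, -0.0]
contact_force: [-0.4, -0.2, 0.4]
opening: 86.8
grasp_force: 0.0
```

```bash
python3 - <<'E'
from h import *
s=r.sense(); c=r.camera_params("wrist"); p,d=r.capture("wrist"); T=np.array(c["world_from_camera"])
print(s["tool_pos"],s["opening"],s["contact_force"])
v,u=np.mgrid[200:300,100:470]; z=d[200:300,100:470]
P=np.stack([(u-c["cx"])/c["fx"]*z,(v-c["cy"])/c["fy"]*z,z],-1)@T[:3,:3].T+T[:3,3]
dark=(p[200:300,100:470].max(-1)<70)&(z>0)&(z<205)
for n,m in(("L",dark&(u<283)),("R",dark&(u>283))):
    for vv in range(236,270,3):
        k=m&(v==vv)
        if k.any(): print(n,vv,u[k].min(),u[k].max(),np.round(np.median(P[k],0),1))
RNG["back"]=((0,0,60),(180,30,255))
print(find("wrist","back",(688,15,6),0,12,img=p))
E
```

```text
[685.94652995  14.71608775 -30.62854292] 86.76073512336397 [-0.37734204 -0.21975439  0.4003321 ]
L 236 238 263 [706.5  24.8  11.6]
L 239 235 257 [704.8  27.6  11.1]
L 242 233 252 [703.   29.8  10.6]
L 245 231 248 [701.2  31.5   9.9]
L 248 243 246 [700.4  32.2  11.6]
L 251 175 243 [697.9  63.    9.3]
L 254 173 240 [696.6  61.5  10. ]
L 257 171 239 [696.3  60.7  12.6]
L 260 168 238 [696.1  60.7  15.3]
L 263 166 237 [696.1  60.6  18.6]
L 266 164 236 [696.1  59.8  21.4]
L 269 162 235 [696.1  58.9  24.4]
R 236 298 325 [706.3   5.4  11.1]
R 239 304 326 [704.7   3.3  10.9]
R 242 309 329 [703.    0.8  10.6]
R 245 314 330 [701.4  -0.9  10.4]
R 248 316 332 [700.1  -2.   10.8]
R 251 319 391 [697.9 -34.9   9.4]
R 254 321 394 [696.9 -32.6  10.5]
R 257 323 396 [696.3 -33.1  12.6]
R 260 324 398 [696.1 -32.3  15.4]
R 263 325 400 [696.3 -31.9  18.8]
R 266 326 469 [695.9 -32.   21.1]
R 269 303 469 [695.8 -31.8  23.7]
(array([685.7,  15.2,   6. ]), array([280.8, 271.1]), array([36.5, 46.2]))
```

Request:
arm_command --pt "1 0.2 0 0.5 0" --pt "1 0 0 0 0" --pt "-1 0 0 0 0" --pt "-1 0 0 0 0" --pt "-1 0 0 0 0"

```text
clock: 7.9
tool_pos: [690.1, 14.5, -32.7]
tool_rot: [1.0, 0.0, 0.0, 0.0]
contact_force: [0.3, -0.1, 0.9]
opening: 74.3
grasp_force: 0.0
```

Request:
arm_command --pt "-1 0 0 0 0" --pt "-1 0 0 0 0" --pt "-1 0 0 0 0" --pt "-1 0 0 0 0" --pt "-1 0 0 0 0"

```text
clock: 8.32
tool_pos: [690.0, 14.7, -32.8]
tool_rot: [1.0, 0.0, 0.0, -0.0]
contact_force: [0.3, 0.4, 0.5]
opening: 55.3
grasp_force: 25.0
```

Gripped at 55.3 mm with 25 N. I'll lift high and go over the stand to measure it.

Request:
arm_command --pt "-1 0 0 -1.5 0" --pt "-1 0 0 -3 0" --pt "-1 0 0 -4 0" --pt "-1 0 0 -4 0" --pt "-1 0 0 -4 0"

```text
clock: 8.73
tool_pos: [689.1, 14.4, 134.0]
tool_rot: [1.0, 0.0, -0.0, 0.0]
contact_force: [0.6, -0.3, -1.1]
opening: 55.0
grasp_force: 25.0
```

Request:
arm_command --pt "-1 -3.2 2.1 -3 0" --pt "-1 -3.2 2.1 -2 0" --pt "-1 -3.2 2.1 -2 0" --pt "-1 -3.2 2.1 0 0" --pt "-1 -3.2 2.1 0 0"

```text
clock: 9.15
tool_pos: [536.1, -87.1, 198.8]
tool_rot: [1.0, 0.001, 0.002, 0.001]
contact_force: [0.0, -0.4, -2.4]
opening: 55.4
grasp_force: 25.0
```

Request:
arm_command --pt "-1 -2 1.8 0 0" --pt "-1 -1 0.5 0 0" --pt "-1 0 0 0 0" --pt "-1 0 0 0 0"

```text
clock: 9.48
tool_pos: [507.3, -109.2, 197.0]
tool_rot: [1.0, -0.0, 0.001, 0.0]
contact_force: [-0.1, 0.3, -0.9]
opening: 54.9
grasp_force: 25.0
```

```bash
python3 - <<'E'
from h import *
s=r.sense(); c=r.camera_params("wrist"); p,d=r.capture("wrist"); cv2.imwrite("pics/w4.png",p[...,::-1]); np.save("pics/w4.npy",d)
print(s["tool_pos"],s["opening"],s["grasp_force"],np.degrees(yaw(s)))
print(find("wrist","stand",(518,-112,12),6,12,img=p))
print(find("wrist","clamp",(621,-115,6),0,12,img=p))
E
```

```text
[ 507.34941223 -109.24966774  196.97087642] 54.931244532750355 24.999497830867767 -90.03250520887173
(array([ 521.4, -115. ,    9. ]), array([288.2, 162.6]), array([72.2, 72.3]))
(array([ 621.7, -116.4,    6. ]), array([290. ,  61.9]), array([46.1, 49.8]))
```

View pics/w4.png

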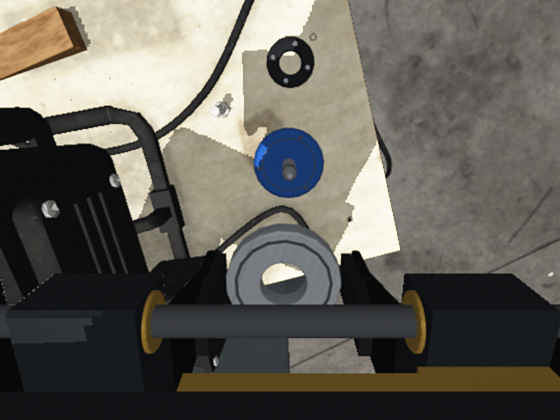

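The stand is at (288,163) with the post tip near (289,170); the held flange is at about (284,280). Next I'll fit both from the same wrist image.

```bash
cat >> h.py <<'E'
def pts(c,d):
    T=np.array(c["world_from_camera"]); v,u=np.mgrid[0:420,0:560]
    P=np.stack([(u-c["cx"])/c["fx"]*d,(v-c["cy"])/c["fy"]*d,d],-1)@T[:3,:3].T+T[:3,3]
    P[d<=0]=np.nan; return P
def circ(xy):
    A=np.c_[2*xy,np.ones(len(xy))]; s=np.linalg.lstsq(A,(xy**2).sum(1),rcond=None)[0]
    return s[:2],np.sqrt(s[2]+s[:2]@s[:2])
def top_ring(P,x,y,z,R,rowmax=300,tol=4):
    """circle fit to the outer rim of the points near height z round (x,y)"""
    rr=np.hypot(P[...,0]-x,P[...,1]-y); m=(abs(P[...,2]-z)<tol)&(rr<R*1.3); m[rowmax:]=0
    q=P[m][:,:2]; 
    for _ in range(2):
        a=np.degrees(np.arctan2(q[:,1]-y,q[:,0]-x)).astype(int)//6; rad=np.hypot(q[:,0]-x,q[:,1]-y)
        rim=np.array([q[a==k][np.argmax(rad[a==k])] for k in np.unique(a)])
        rim=rim[np.hypot(rim[:,0]-x,rim[:,1]-y)>R*.8]; (x,y),f=circ(rim)
    return round(x,1),round(y,1),round(f,1),len(rim),np.round(np.median(P[m][:,2]),1)
E
python3 - <<'E'
from h import *
c=r.camera_params("wrist"); d=np.load("pics/w4.npy"); P=pts(c,d)
print("held",top_ring(P,507,-109,242,28))
print("base",top_ring(P,520,-114,12,38))
m=(P[...,2]>55)&(P[...,2]<80)&(np.hypot(P[...,0]-520,P[...,1]+114)<20)
print("post",m.sum(),np.nanmean(P[m],0),P[m][:,2].max())
m=(P[...,2]>64)&m; print(m.sum(),np.nanmean(P[m],0),np.argwhere(m)[:6])
E
```

```text
held (np.float64(505.1), np.float64(-109.8), np.float64(28.4), 39, np.float64(240.8))
base (np.float64(519.2), np.float64(-115.4), np.float64(37.6), 60, np.float64(10.8))
post 168 [ 521.53912861 -115.46504851   62.77305933] 70.16630865394819
65 [ 520.73813498 -115.45789483   67.26376806] [[169 289]
 [171 287]
 [171 288]
 [171 289]
 [171 290]
 [171 291]]
```

Request:
arm_command --pt "-1 1.5 0.6 2 0" --pt "-1 0 0 4 0" --pt "-1 0 0 4 0" --pt "-1 0 0 3.5 0" --pt "-1 0 0 0 0"

```text
clock: 9.95
tool_pos: [517.9, -112.0, 54.5]
tool_rot: [1.0, 0.001, -0.006, -0.003]
contact_force: [-0.9, 0.6, -1.4]
opening: 55.0
grasp_force: 25.0
```

```bash
python3 - <<'E'
from h import *
s=r.sense(); c=r.camera_params("wrist"); p,d=r.capture("wrist"); cv2.imwrite("pics/w5.png",p[...,::-1]); P=pts(c,d)
t=s["tool_pos"]; print(t,s["contact_force"])
print("held",top_ring(P,t[0]-2,t[1],t[2]+44,28))
print("base",top_ring(P,520,-115,12,38,rowmax=240))
m=(P[...,2]>40)&(P[...,2]<75)&(np.hypot(P[...,0]-520,P[...,1]+114)<20)
print("post",m.sum(),np.nanmean(P[m],0) if m.any() else "")
E
```

```text
[ 517.897637   -111.99765386   54.45354944] [-0.86180716  0.58973882 -1.35433483]
held (np.float64(515.4), np.float64(-112.6), np.float64(28.6), 38, np.float64(98.2))
base (np.float64(519.6), np.float64(-115.6), np.float64(37.3), 41, np.float64(11.0))
post 33 [ 525.70733241 -116.03787611   42.31825924]
```

View pics/w5.png

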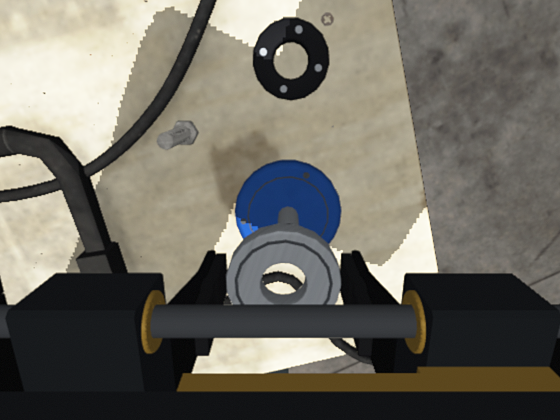

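Held flange at (284,280); the post's foot shows at (289,215), with the tip hidden under the ring. I'll apply the correction and recheck.

Request:
arm_command --pt "-1 0 0 0 0" --pt "-1 0 0 0 0"

```text
clock: 10.17
tool_pos: [524.4, -115.6, 63.3]
tool_rot: [1.0, 0.001, 0.002, 0.001]
contact_force: [-0.7, -0.2, -1.8]
opening: 55.0
grasp_force: 25.0
```

```bash
cat > chk.py <<'E'
from h import *
import sys
off,R=float(sys.argv[1]),float(sys.argv[2])
s=r.sense(); c=r.camera_params("wrist"); p,d=r.capture("wrist"); P=pts(c,d)
t=s["tool_pos"]; print(s["clock"],np.round(t,1),np.round(s["contact_force"],1),s["opening"],s["grasp_force"])
print("held",top_ring(P,t[0]-1,t[1],t[2]+off,R))
print("base",top_ring(P,520,-115,12,38,rowmax=240))
E
python3 chk.py 44 28
```

```text
10.1667 [ 524.4 -115.6   63.3] [-0.7 -0.2 -1.8] 55.00760322822584 24.999602437019348
held (np.float64(520.9), np.float64(-116.1), np.float64(28.9), 38, np.float64(107.2))
base (np.float64(519.9), np.float64(-115.6), np.float64(37.1), 40, np.float64(11.0))
```

Request:
arm_command --pt "-1 -0.1 0 1 0" --pt "-1 0 0 2 0" --pt "-1 0 0 2 0" --pt "-1 0 0 1.5 0" --pt "-1 0 0 0.8 0"

```text
clock: 10.63
tool_pos: [520.7, -115.2, -12.3]
tool_rot: [1.0, 0.0, 0.0, 0.0]
contact_force: [-0.4, -0.2, -0.9]
opening: 55.1
grasp_force: 25.0
```

Request:
arm_command --pt "-1 0 0 0.2 0" --pt "-1 0 0 0.1 0" --pt "-1 0 0 0 0" --pt "-1 0 0 0 0"

```text
clock: 10.97
tool_pos: [521.6, -115.5, -13.8]
tool_rot: [1.0, 0.0, 0.001, 0.0]
contact_force: [-0.1, -0.2, -1.9]
opening: 54.9
grasp_force: 25.0
```

```bash
python3 chk.py 44 28
```

```text
10.9667 [ 521.6 -115.5  -13.8] [-0.1 -0.2 -1.9] 54.87090271996527 24.99962344765663
held (np.float64(518.3), np.float64(-116.0), np.float64(28.8), 38, np.float64(30.1))
base (np.float64(519.7), np.float64(-115.6), np.float64(37.3), 24, np.float64(10.9))
```

Request:
arm_command --pt "-1 0.1 0 0.3 0" --pt "-1 0 0 0.2 0" --pt "-1 0 0 0.1 0" --pt "-1 0 0 0 0" --pt "-1 0 0 0 0"

```text
clock: 11.43
tool_pos: [521.8, -115.2, -20.8]
tool_rot: [1.0, 0.0, -0.0, -0.0]
contact_force: [0.6, -1.4, -1.0]
opening: 55.3
grasp_force: 25.0
```

Request:
arm_command --pt "-1 0 0 0.1 0" --pt "-1 0 0 0 0" --pt "-1 0 0 0 0"

```text
clock: 11.68
tool_pos: [521.8, -115.2, -20.9]
tool_rot: [1.0, 0.0, 0.0, 0.0]
contact_force: [-0.9, 0.5, 6.1]
opening: 55.4
grasp_force: 25.0
```

Contact at z −20.8, exactly 12 mm above the pick height. Now release, lift, and cross over the light to the green wheel.

Request:
arm_command --pt "1 0 0 0 0" --pt "1 0 0 0 0" --pt "1 0 0 0 0" --pt "1 0 0 0 0" --pt "1 0 0 -1 0"

```text
clock: 12.1
tool_pos: [520.4, -114.6, -12.9]
tool_rot: [1.0, 0.0, -0.002, -0.001]
contact_force: [-0.5, -0.2, -0.2]
opening: 80.7
grasp_force: 0.0
```

Request:
arm_command --pt "1 0 0 -4 0" --pt "1 0 0 -4 0" --pt "1 0 0 -4 0" --pt "1 0 0 -4 0" --pt "1 0 0 -4 0"

```text
clock: 12.52
tool_pos: [521.1, -114.8, 190.8]
tool_rot: [1.0, 0.0, 0.0, -0.0]
contact_force: [0.8, 0.3, -0.8]
opening: 86.8
grasp_force: 0.0
```

Request:
arm_command --pt "1 0 0 -4 0" --pt "1 0 0 -4 0" --pt "1 0 0 -3 0" --pt "1 0 0 0 0"

```text
clock: 12.85
tool_pos: [525.6, -116.6, 306.4]
tool_rot: [1.0, 0.001, 0.007, 0.003]
contact_force: [0.8, 0.2, 0.1]
opening: 86.8
grasp_force: 0.0
```

```bash
python3 - <<'E'
from h import *
s=r.sense(); c=r.camera_params("wrist"); p,d=r.capture("wrist"); cv2.imwrite("pics/w6.png",p[...,::-1]); P=pts(c,d)
print(s["clock"],s["tool_pos"]); print(top_ring(P,519,-115.5,24,28),top_ring(P,520,-115,12,38),top_ring(P,620,-115,12,24))
print(to(s,552,409,300,-np.pi/2))
E
```

```text
12.85 [ 525.58168534 -116.64092458  306.43944644]
(np.float64(518.4), np.float64(-116.3), np.float64(27.2), 60, np.float64(23.0)) (np.float64(518.6), np.float64(-115.9), np.float64(37.4), 60, np.float64(10.7)) (np.float64(620.9), np.float64(-117.3), np.float64(23.3), 60, np.float64(10.9))
{'turn': np.float64(0.001), 'x': np.float64(2.64), 'y': np.float64(-52.56), 'z': np.float64(0.64)}
```

Request:
arm_command --pt "1 0.2 -4 0 0" --pt "1 0.2 -4 0 0" --pt "1 0.2 -4 0 0" --pt "1 0.2 -4 0 0" --pt "1 0.2 -4 0 0"

```text
clock: 13.32
tool_pos: [530.0, 86.6, 296.9]
tool_rot: [1.0, 0.0, -0.002, -0.0]
contact_force: [0.7, -0.3, 0.2]
opening: 87.3
grasp_force: 0.0
```

Request:
arm_command --pt "1 0.2 -4 0 0" --pt "1 0.2 -4 0 0" --pt "1 0.2 -4 0 0" --pt "1 0.2 -4 0 0" --pt "1 0.2 -4 0 0"

```text
clock: 13.73
tool_pos: [539.8, 286.5, 296.6]
tool_rot: [1.0, 0.0, -0.002, 0.001]
contact_force: [1.1, -0.6, 0.1]
opening: 87.2
grasp_force: 0.0
```

Request:
arm_command --pt "1 0.2 -4 0 0" --pt "1 0.2 -4 2 0" --pt "1 0.2 -4 2 0" --pt "1 0 0 4 0" --pt "1 0 0 4 0"

```text
clock: 14.15
tool_pos: [546.3, 402.0, 179.5]
tool_rot: [1.0, 0.002, 0.001, -0.0]
contact_force: [0.6, -0.3, -0.6]
opening: 87.0
grasp_force: 0.0
```

Request:
arm_command --pt "1 0 0 4 0" --pt "1 0 0 4 0" --pt "1 0 0 3 0" --pt "1 0 0 0 0" --pt "1 0 0 0 0"

```text
clock: 14.57
tool_pos: [544.6, 398.1, 68.2]
tool_rot: [1.0, 0.0, -0.003, 0.002]
contact_force: [0.5, 0.5, -0.1]
opening: 87.0
grasp_force: 0.0
```

```bash
python3 - <<'E'
from h import *
s=r.sense(); c=r.camera_params("wrist"); p,d=r.capture("wrist"); cv2.imwrite("pics/w7.png",p[...,::-1]); P=pts(c,d)
print(s["clock"],s["tool_pos"],np.degrees(yaw(s))); print(top_ring(P,552,409,16,33),find("wrist","green",(552,409,8),0,16,img=p))
E
```

```text
14.5667 [544.64806036 398.07353914  68.16713047] -89.95549589485569
(np.float64(553.4), np.float64(409.0), np.float64(32.5), 60, np.float64(15.1)) (array([555.2, 410.9,   8. ]), array([266.7, 198.8]), array([65.5, 65.9]))
```

View pics/w7.png

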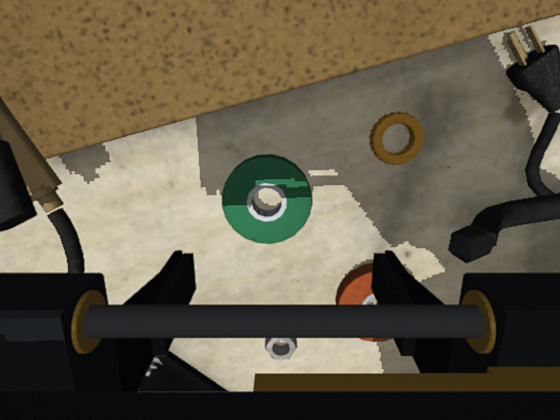

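Green wheel at (267,199), with clear space for both fingers; brown is at (372,300), out of the way.

Request:
arm_command --pt "1 0.9 -1.2 0 0" --pt "1 0 0 2 0" --pt "1 0 0 3 0" --pt "1 0 0 1.5 0" --pt "1 0 0 0 0"

```text
clock: 15.03
tool_pos: [555.3, 410.9, 5.5]
tool_rot: [1.0, 0.0, -0.001, 0.0]
contact_force: [-0.8, -0.9, -0.6]
opening: 87.1
grasp_force: 0.0
```

Request:
arm_command --pt "1 0 0 0 0"

```text
clock: 15.12
tool_pos: [557.4, 412.0, 8.1]
tool_rot: [1.0, 0.0, 0.001, -0.001]
contact_force: [0.4, -0.4, 0.8]
opening: 87.1
grasp_force: 0.0
```

```bash
python3 - <<'E'
from h import *
s=r.sense(); c=r.camera_params("wrist"); p,d=r.capture("wrist"); P=pts(c,d)
print(s["clock"],s["tool_pos"],np.degrees(yaw(s))); print(top_ring(P,552,409,16,33),find("wrist","green",(554,410,8),0,16,img=p))
E
```

```text
15.1167 [557.39604941 412.00228156   8.07610703] -89.95627732591413
(np.float64(553.7), np.float64(409.2), np.float64(32.4), 60, np.float64(15.1)) (array([553.7, 409.7,   8. ]), array([286.6, 247.9]), array([64.4, 65.7]))
```

Request:
arm_command --pt "1 -0.2 0.2 1.5 0" --pt "1 0 0 1.5 0" --pt "1 0 0 0.8 0" --pt "1 0 0 0.4 0" --pt "1 0 0 0 0"

```text
clock: 15.58
tool_pos: [553.6, 409.1, -36.8]
tool_rot: [1.0, 0.0, -0.001, 0.0]
contact_force: [-0.3, -0.8, 0.8]
opening: 86.9
grasp_force: 0.0
```

Request:
arm_command --pt "-1 0 0 0 0" --pt "-1 0 0 0 0" --pt "-1 0 0 0 0" --pt "-1 0 0 0 0" --pt "-1 0 0 0 0"

```text
clock: 16.0
tool_pos: [554.4, 409.6, -35.5]
tool_rot: [1.0, 0.0, 0.0, -0.0]
contact_force: [-0.0, 0.5, 0.8]
opening: 64.2
grasp_force: 24.9
```

Request:
arm_command --pt "-1 0 0 0 0" --pt "-1 0 0 0 0"

```text
clock: 16.17
tool_pos: [554.4, 409.6, -35.5]
tool_rot: [1.0, 0.0, 0.0, -0.0]
contact_force: [-0.7, -0.2, 3.3]
opening: 64.4
grasp_force: 24.9
```

Request:
arm_command --pt "-1 0 0 -1.5 0" --pt "-1 0 0 -3 0" --pt "-1 0 0 -4 0" --pt "-1 0 0 -4 0" --pt "-1 0 0 -4 0"

```text
clock: 16.58
tool_pos: [553.4, 409.0, 131.1]
tool_rot: [1.0, 0.0, -0.0, 0.0]
contact_force: [0.9, 0.9, -0.4]
opening: 64.3
grasp_force: 24.9
```

Request:
arm_command --pt "-1 0 0 -4 0" --pt "-1 0 0 -4 0" --pt "-1 0 0 -4 0" --pt "-1 0 0 -3 0" --pt "-1 0 0 -2 0"

```text
clock: 17.0
tool_pos: [554.9, 409.8, 305.0]
tool_rot: [1.0, 0.0, 0.003, -0.002]
contact_force: [0.3, 0.3, -0.8]
opening: 64.4
grasp_force: 24.9
```

Request:
arm_command --pt "-1 -0.3 2.5 0 0" --pt "-1 -0.3 4 0 0" --pt "-1 -0.3 4 0 0" --pt "-1 -0.3 4 0 0" --pt "-1 -0.3 4 0 0"

```text
clock: 17.42
tool_pos: [537.9, 222.7, 299.7]
tool_rot: [1.0, 0.001, 0.0, 0.0]
contact_force: [1.5, -0.5, -1.8]
opening: 64.4
grasp_force: 24.9
```

Request:
arm_command --pt "-1 -0.3 4 0 0" --pt "-1 -0.3 4 0 0" --pt "-1 -0.3 4 0 0" --pt "-1 -0.3 4 0 0" --pt "-1 -0.3 4 0 0"

```text
clock: 17.83
tool_pos: [523.2, 22.6, 299.8]
tool_rot: [1.0, 0.001, 0.0, 0.0]
contact_force: [1.1, -0.1, -0.2]
opening: 64.3
grasp_force: 24.9
```

Request:
arm_command --pt "-1 -0.3 4 0 0" --pt "-1 -0.3 4 0 0" --pt "-1 0 3 0 0" --pt "-1 0 2 0 0" --pt "-1 0 0.5 0 0"

```text
clock: 18.25
tool_pos: [518.0, -114.2, 299.7]
tool_rot: [1.0, -0.002, 0.0, 0.001]
contact_force: [-0.3, -0.0, -0.7]
opening: 64.2
grasp_force: 24.9
```

Request:
arm_command --pt "-1 0 0 3 0" --pt "-1 0 0 4 0" --pt "-1 0 0 4 0" --pt "-1 0 0 4 0" --pt "-1 0 0 3 0"

```text
clock: 18.67
tool_pos: [516.7, -109.0, 117.0]
tool_rot: [1.0, 0.001, -0.001, -0.001]
contact_force: [-0.3, 0.4, -0.8]
opening: 64.1
grasp_force: 24.9
```

Request:
arm_command --pt "-1 0 0 2 0" --pt "-1 0 0 1 0" --pt "-1 0 0 0 0" --pt "-1 0 0 0 0" --pt "-1 0 0 0 0"

```text
clock: 19.08
tool_pos: [519.9, -110.9, 90.7]
tool_rot: [1.0, 0.001, 0.002, 0.001]
contact_force: [0.5, -0.5, -0.1]
opening: 63.9
grasp_force: 24.9
```

```bash
python3 chk.py 51 33
```

```text
19.0833 [ 519.9 -110.9   90.7] [ 0.5 -0.5 -0.1] 63.94816789069863 24.91661966778338
held (np.float64(517.8), np.float64(-111.0), np.float64(34.1), 35, np.float64(141.3))
base (np.float64(519.6), np.float64(-115.7), np.float64(37.2), 39, np.float64(10.9))
```

Request:
arm_command --pt "-1 0.1 0.4 1 0" --pt "-1 0 0 2 0" --pt "-1 0 0 0.8 0" --pt "-1 0 0 0 0" --pt "-1 0 0 0 0"

```text
clock: 19.55
tool_pos: [519.2, -114.7, 50.8]
tool_rot: [1.0, 0.0, -0.0, -0.0]
contact_force: [0.4, 0.1, -0.6]
opening: 64.3
grasp_force: 24.9
```

```bash
python3 chk.py 51 33
```

```text
19.55 [ 519.2 -114.7   50.8] [ 0.4  0.1 -0.6] 64.31564793298223 24.916501538828015
held (np.float64(516.9), np.float64(-114.8), np.float64(34.3), 34, np.float64(101.4))
base (np.float64(519.7), np.float64(-115.7), np.float64(37.3), 36, np.float64(10.9))
```

Request:
arm_command --pt "-1 0.15 0.1 0.5 0" --pt "-1 0 0 1.5 0" --pt "-1 0 0 1.5 0" --pt "-1 0 0 1 0" --pt "-1 0 0 0.6 0"

```text
clock: 20.02
tool_pos: [520.8, -115.6, -0.9]
tool_rot: [1.0, 0.0, -0.0, -0.0]
contact_force: [0.5, -1.2, -1.3]
opening: 64.7
grasp_force: 24.9
```

Request:
arm_command --pt "-1 0 0 0.3 0" --pt "-1 0 0 0.2 0" --pt "-1 0 0 0 0" --pt "-1 0 0 0 0"

```text
clock: 20.35
tool_pos: [521.4, -115.8, -4.6]
tool_rot: [1.0, 0.0, 0.0, 0.0]
contact_force: [0.4, 0.4, -0.6]
opening: 64.1
grasp_force: 24.9
```

Request:
arm_command --pt "-1 0 0 0.3 0" --pt "-1 0 0 0.2 0" --pt "-1 0 0 0.1 0" --pt "-1 0 0 0 0" --pt "-1 0 0 0 0"

```text
clock: 20.77
tool_pos: [520.9, -115.7, -11.0]
tool_rot: [1.0, 0.0, -0.0, -0.0]
contact_force: [0.2, -0.6, -1.1]
opening: 64.8
grasp_force: 24.9
```

Request:
arm_command --pt "-1 0 0 0.05 0" --pt "-1 0 0 0.05 0" --pt "-1 0 0 0 0" --pt "-1 0 0 0 0"

```text
clock: 21.1
tool_pos: [521.1, -115.8, -11.5]
tool_rot: [1.0, 0.0, 0.0, 0.0]
contact_force: [-0.8, 0.3, 4.6]
opening: 64.3
grasp_force: 24.9
```

```bash
python3 chk.py 51 33
```

```text
21.1 [ 521.1 -115.8  -11.5] [-0.8  0.3  4.6] 64.26203424982505 24.911748678423464
held (np.float64(519.0), np.float64(-115.8), np.float64(34.1), 35, np.float64(39.1))
base (np.float64(519.9), np.float64(-115.6), np.float64(37.2), 25, np.float64(10.6))
```

The wheel is fully down (4.6 N contact at the expected height). Release, then on to the clamp flange.

Request:
arm_command --pt "1 0 0 0 0" --pt "1 0 0 0 0" --pt "1 0 0 0 0" --pt "1 0 0 0 0" --pt "1 0 0 -1 0"

```text
clock: 21.57
tool_pos: [519.6, -115.1, -3.3]
tool_rot: [1.0, 0.0, -0.002, -0.001]
contact_force: [0.1, 0.5, -0.3]
opening: 84.9
grasp_force: 0.0
```

Request:
arm_command --pt "1 0 0 -3 0" --pt "1 0 0 -4 0" --pt "1 3.3 0 -2 0" --pt "1 3.4 0 0 0" --pt "1 3.2 0.1 0 0"

```text
clock: 21.98
tool_pos: [622.7, -117.0, 91.6]
tool_rot: [1.0, 0.0, 0.003, 0.001]
contact_force: [1.0, -0.2, 0.5]
opening: 87.0
grasp_force: 0.0
```

Request:
arm_command --pt "1 0 0 4 0" --pt "1 0 0 3 0" --pt "1 0 0 0 0" --pt "1 0 0 0 0"

```text
clock: 22.32
tool_pos: [618.1, -115.8, 16.8]
tool_rot: [1.0, 0.0, -0.002, -0.001]
contact_force: [-0.2, 0.5, -0.1]
opening: 87.0
grasp_force: 0.0
```

```bash
python3 - <<'E'
from h import *
s=r.sense(); c=r.camera_params("wrist"); p,d=r.capture("wrist"); P=pts(c,d)
print(s["clock"],s["tool_pos"],s["opening"]); print(top_ring(P,621,-116.5,12,24),find("wrist","clamp",(621,-116.5,6),0,12,img=p))
E
```

```text
22.3167 [ 618.05298577 -115.8144075    16.79385579] 86.9759343550522
(np.float64(621.0), np.float64(-116.8), np.float64(23.6), 60, np.float64(11.0)) (array([ 622. , -117.4,    6. ]), array([283.5, 230.5]), array([46.8, 47.7]))
```

Request:
arm_command --pt "1 0.2 0 1.5 0" --pt "1 0 0 2 0" --pt "1 0 0 1.2 0" --pt "1 0 0 0.5 0" --pt "1 0 0 0 0"

```text
clock: 22.78
tool_pos: [621.3, -116.4, -34.8]
tool_rot: [1.0, 0.0, -0.001, -0.0]
contact_force: [-0.5, -0.3, 1.0]
opening: 87.2
grasp_force: 0.0
```

Request:
arm_command --pt "-1 0 0 0 0" --pt "-1 0 0 0 0" --pt "-1 0 0 0 0" --pt "-1 0 0 0 0" --pt "-1 0 0 0 0"

```text
clock: 23.2
tool_pos: [622.4, -116.7, -33.4]
tool_rot: [1.0, 0.0, 0.001, 0.0]
contact_force: [0.3, 0.1, 0.6]
opening: 61.8
grasp_force: 0.0
```

Request:
arm_command --pt "-1 0 0 0 0" --pt "-1 0 0 0 0" --pt "-1 0 0 0 0" --pt "-1 0 0 0 0"

```text
clock: 23.53
tool_pos: [622.1, -116.6, -33.8]
tool_rot: [1.0, 0.0, 0.0, 0.0]
contact_force: [-0.1, 0.2, 2.0]
opening: 47.0
grasp_force: 25.0
```

Request:
arm_command --pt "-1 0 0 -1.5 0" --pt "-1 0 0 -3 0" --pt "-1 0 0 -4 0" --pt "-1 0 0 -3 0" --pt "-1 -1 0 0 0"

```text
clock: 23.95
tool_pos: [619.0, -118.8, 87.9]
tool_rot: [1.0, 0.001, 0.008, 0.003]
contact_force: [1.7, -1.3, -0.6]
opening: 47.1
grasp_force: 25.0
```

Request:
arm_command --pt "-1 -3 0 0 0" --pt "-1 -3 0 0 0" --pt "-1 -2.2 0 0 0" --pt "-1 -1 0 0 0" --pt "-1 0 0 2 0"

```text
clock: 24.37
tool_pos: [519.8, -117.2, 63.4]
tool_rot: [1.0, 0.0, 0.002, 0.001]
contact_force: [1.8, 0.1, -0.3]
opening: 47.1
grasp_force: 25.0
```

Request:
arm_command --pt "-1 0 0 0 0" --pt "-1 0 0 0 0" --pt "-1 0 0 0 0"

```text
clock: 24.62
tool_pos: [521.2, -117.1, 61.2]
tool_rot: [1.0, 0.0, 0.001, 0.0]
contact_force: [0.6, -1.0, -1.0]
opening: 47.3
grasp_force: 25.0
```

```bash
python3 chk.py 46 24
```

```text
24.6167 [ 521.2 -117.1   61.2] [ 0.6 -1.  -1. ] 47.25270898530774 24.99966990435496
held (np.float64(520.6), np.float64(-117.5), np.float64(24.3), 42, np.float64(106.0))
base (np.float64(519.7), np.float64(-115.7), np.float64(37.2), 34, np.float64(10.5))
```

Request:
arm_command --pt "-1 -0.1 -0.2 0.5 0" --pt "-1 0 0 1.5 0" --pt "-1 0 0 1.5 0" --pt "-1 0 0 0.8 0" --pt "-1 0 0 0.4 0"

```text
clock: 25.08
tool_pos: [518.5, -114.3, 12.9]
tool_rot: [1.0, 0.001, -0.001, -0.0]
contact_force: [-0.5, -0.0, -0.9]
opening: 47.1
grasp_force: 25.0
```

Request:
arm_command --pt "-1 0 0 0.2 0" --pt "-1 0 0 0 0" --pt "-1 0 0 0 0"

```text
clock: 25.33
tool_pos: [519.4, -114.8, 12.4]
tool_rot: [1.0, 0.0, 0.0, 0.0]
contact_force: [-0.4, -0.1, -1.0]
opening: 46.9
grasp_force: 25.0
```

Request:
arm_command --pt "-1 0.1 0.05 0.3 0" --pt "-1 0 0 0.15 0" --pt "-1 0 0 0.1 0" --pt "-1 0 0 0 0" --pt "-1 0 0 0 0"

```text
clock: 25.75
tool_pos: [520.0, -115.2, 6.5]
tool_rot: [1.0, 0.0, -0.0, -0.0]
contact_force: [-0.3, -0.4, -1.0]
opening: 47.4
grasp_force: 25.0
```

Request:
arm_command --pt "-1 0 0 0.1 0" --pt "-1 0 0 0 0" --pt "-1 0 0 0 0"

```text
clock: 26.0
tool_pos: [520.1, -115.2, 6.2]
tool_rot: [1.0, 0.0, 0.0, 0.0]
contact_force: [-1.2, 0.7, 5.5]
opening: 47.2
grasp_force: 25.0
```

```bash
python3 chk.py 46 24
```

```text
26.0 [ 520.1 -115.2    6.2] [-1.2  0.7  5.5] 47.177044919869225 25.00072435475886
held (np.float64(519.4), np.float64(-115.6), np.float64(24.3), 42, np.float64(51.0))
base (np.float64(519.8), np.float64(-115.7), np.float64(37.2), 30, np.float64(10.6))
```

Seated. Now release and go for the brass collar.

Request:
arm_command --pt "1 0 0 0 0" --pt "1 0 0 0 0" --pt "1 0 0 0 0" --pt "1 0 0 0 0" --pt "1 0 0 -1 0"

```text
clock: 26.47
tool_pos: [518.6, -114.7, 14.3]
tool_rot: [1.0, 0.0, -0.002, -0.001]
contact_force: [-0.2, 0.1, 0.3]
opening: 72.7
grasp_force: 0.0
```

Request:
arm_command --pt "1 0 0 -4 0" --pt "1 0 0 -4 0" --pt "1 0 0 -4 0" --pt "1 0 0 -4 0" --pt "1 0 0 -4 0"

```text
clock: 26.88
tool_pos: [519.4, -114.9, 218.1]
tool_rot: [1.0, 0.0, 0.0, 0.0]
contact_force: [1.0, -0.5, -0.4]
opening: 86.8
grasp_force: 0.0
```

Request:
arm_command --pt "1 0 0 -4 0" --pt "1 0 0 -4 0" --pt "1 0.7 -3.9 0 0" --pt "1 0.7 -3.9 0 0" --pt "1 0.7 -3.9 0 0"

```text
clock: 27.3
tool_pos: [541.1, 2.5, 297.5]
tool_rot: [1.0, -0.001, 0.001, 0.0]
contact_force: [0.5, 0.1, 0.7]
opening: 87.6
grasp_force: 0.0
```

Request:
arm_command --pt "1 0.7 -3.9 0 0" --pt "1 0.7 -3.9 0 0" --pt "1 0.7 -3.9 0 0" --pt "1 0.7 -3.9 0 0" --pt "1 0.7 -3.9 0 0"

```text
clock: 27.72
tool_pos: [575.2, 198.8, 296.2]
tool_rot: [1.0, 0.0, 0.0, 0.0]
contact_force: [1.1, -0.7, -0.1]
opening: 87.2
grasp_force: 0.0
```

Request:
arm_command --pt "1 0.7 -3.9 0 0" --pt "1 0.7 -3.9 0 0" --pt "1 0.6 -3.9 0 0" --pt "1 0 -0.6 3 0" --pt "1 0 0 4 0"

```text
clock: 28.13
tool_pos: [598.4, 324.7, 229.6]
tool_rot: [1.0, 0.003, 0.006, -0.002]
contact_force: [1.2, -0.1, -1.0]
opening: 87.2
grasp_force: 0.0
```

Request:
arm_command --pt "1 0 0 4 0" --pt "1 0 0 4 0" --pt "1 0 0 4 0" --pt "1 0 0 4 0" --pt "1 0 0 2 0"

```text
clock: 28.55
tool_pos: [591.8, 318.6, 40.6]
tool_rot: [1.0, 0.0, -0.004, 0.001]
contact_force: [-0.2, -0.3, 0.1]
opening: 87.0
grasp_force: 0.0
```

Request:
arm_command --pt "1 0 0 0 0" --pt "1 0 0 0 0"

```text
clock: 28.72
tool_pos: [594.8, 319.6, 44.8]
tool_rot: [1.0, 0.0, -0.001, 0.0]
contact_force: [-1.0, 0.1, 0.4]
opening: 87.4
grasp_force: 0.0
```

```bash
python3 - <<'E'
from h import *
s=r.sense(); c=r.camera_params("wrist"); p,d=r.capture("wrist"); P=pts(c,d)
print(s["clock"],s["tool_pos"],s["opening"]); print(top_ring(P,596,317.5,12,18),find("wrist","brass",(596,317.5,6),0,12,img=p))
E
```

```text
28.7167 [594.8438026  319.60564675  44.78434911] 87.38680636275849
(np.float64(597.7), np.float64(317.2), np.float64(17.8), 60, np.float64(10.8)) (array([597.7, 318.2,   6. ]), array([285.3, 217.6]), array([33.8, 35.7]))
```

Request:
arm_command --pt "1 0.3 0.2 2 0" --pt "1 0 0 3 0" --pt "1 0 0 2 0" --pt "1 0 0 0.9 0" --pt "1 0 0 0 0"

```text
clock: 29.18
tool_pos: [598.8, 317.9, -33.3]
tool_rot: [1.0, 0.0, -0.0, 0.0]
contact_force: [-0.7, -0.3, 0.2]
opening: 87.0
grasp_force: 0.0
```

Request:
arm_command --pt "-1 0 0 0 0" --pt "-1 0 0 0 0" --pt "-1 0 0 0 0" --pt "-1 0 0 0 0" --pt "-1 0 0 0 0"

```text
clock: 29.6
tool_pos: [599.4, 318.2, -32.3]
tool_rot: [1.0, 0.0, 0.001, -0.0]
contact_force: [-0.0, 0.4, 1.1]
opening: 61.7
grasp_force: 0.0
```

Request:
arm_command --pt "-1 0 0 0 0" --pt "-1 0 0 0 0" --pt "-1 0 0 0 0" --pt "-1 0 0 0 0" --pt "-1 0 0 0 0"

```text
clock: 30.02
tool_pos: [598.6, 317.9, -33.5]
tool_rot: [1.0, 0.0, -0.0, 0.0]
contact_force: [-0.0, -0.3, 0.4]
opening: 34.9
grasp_force: 25.0
```

Request:
arm_command --pt "-1 0 0 -1.5 0" --pt "-1 0 0 -3 0" --pt "-1 0 0 -4 0" --pt "-1 0 0 -4 0" --pt "-1 0 0 -4 0"

```text
clock: 30.43
tool_pos: [598.2, 317.7, 133.9]
tool_rot: [1.0, 0.0, -0.0, 0.0]
contact_force: [0.5, 0.9, -0.9]
opening: 34.5
grasp_force: 25.0
```

Request:
arm_command --pt "-1 0 0 -4 0" --pt "-1 0 0 -4 0" --pt "-1 0 0 -4 0" --pt "-1 0 0 -3 0" --pt "-1 0 0 -2 0"

```text
clock: 30.85
tool_pos: [599.7, 318.3, 307.7]
tool_rot: [1.0, 0.0, 0.004, -0.001]
contact_force: [0.5, -0.5, -0.8]
opening: 34.4
grasp_force: 25.0
```

Request:
arm_command --pt "-1 -0.4 2.3 0 0" --pt "-1 -0.7 3.9 0 0" --pt "-1 -0.7 3.9 0 0" --pt "-1 -0.7 3.9 0 0" --pt "-1 -0.7 3.9 0 0"

```text
clock: 31.27
tool_pos: [565.6, 137.5, 302.5]
tool_rot: [1.0, 0.001, 0.0, 0.0]
contact_force: [1.0, -0.1, -0.6]
opening: 34.0
grasp_force: 25.0
```

Request:
arm_command --pt "-1 -0.7 3.9 0 0" --pt "-1 -0.7 3.9 0 0" --pt "-1 -0.7 3.9 0 0" --pt "-1 -0.7 3.9 0 0" --pt "-1 -0.7 3.9 0 0"

```text
clock: 31.68
tool_pos: [530.8, -57.7, 302.6]
tool_rot: [1.0, 0.001, 0.0, 0.0]
contact_force: [0.5, -0.7, -1.1]
opening: 34.9
grasp_force: 25.0
```

Request:
arm_command --pt "-1 -0.7 3.5 0 0" --pt "-1 -0.5 2.4 0 0" --pt "-1 0 0 3 0" --pt "-1 0 0 4 0" --pt "-1 0 0 4 0"

```text
clock: 32.1
tool_pos: [520.8, -116.5, 192.7]
tool_rot: [1.0, -0.001, 0.003, 0.001]
contact_force: [0.1, -0.5, -0.7]
opening: 34.4
grasp_force: 25.0
```

Request:
arm_command --pt "-1 0 0 4 0" --pt "-1 0 0 4 0" --pt "-1 0 0 2 0" --pt "-1 0 0 1 0" --pt "-1 0 0 0 0"

```text
clock: 32.52
tool_pos: [518.6, -114.6, 80.1]
tool_rot: [1.0, 0.0, -0.002, -0.001]
contact_force: [0.1, 0.4, 0.0]
opening: 34.9
grasp_force: 25.0
```

Request:
arm_command --pt "-1 0 0 0 0" --pt "-1 0 0 0 0"

```text
clock: 32.68
tool_pos: [521.7, -115.9, 83.5]
tool_rot: [1.0, 0.0, 0.002, 0.001]
contact_force: [0.1, -0.4, 0.4]
opening: 35.1
grasp_force: 25.0
```

```bash
python3 chk.py 45.5 18
```

```text
32.6833 [ 521.7 -115.9   83.5] [ 0.1 -0.4  0.4] 35.05106689414875 24.999927040189505
held (np.float64(521.5), np.float64(-116.5), np.float64(18.1), 48, np.float64(127.9))
base (np.float64(519.8), np.float64(-115.7), np.float64(37.1), 34, np.float64(10.5))
```

Request:
arm_command --pt "-1 -0.15 -0.1 1 0" --pt "-1 0 0 1.5 0" --pt "-1 0 0 1.5 0" --pt "-1 0 0 1.2 0" --pt "-1 0 0 0.5 0"

```text
clock: 33.15
tool_pos: [519.0, -114.4, 24.9]
tool_rot: [1.0, 0.0, 0.001, 0.0]
contact_force: [0.3, 0.3, -0.3]
opening: 34.7
grasp_force: 25.0
```

Request:
arm_command --pt "-1 0 0 0.2 0" --pt "-1 0 0 0 0" --pt "-1 0 0 0 0"

```text
clock: 33.4
tool_pos: [519.4, -114.5, 23.5]
tool_rot: [1.0, 0.0, 0.001, 0.0]
contact_force: [0.2, -0.0, -1.0]
opening: 34.5
grasp_force: 25.0
```

```bash
python3 chk.py 45.5 18
```

```text
33.4 [ 519.4 -114.5   23.5] [ 0.2 -0.  -1. ] 34.485877056951885 25.000008093193173
held (np.float64(519.2), np.float64(-115.2), np.float64(18.1), 48, np.float64(67.9))
base (np.float64(520.0), np.float64(-115.7), np.float64(37.1), 32, np.float64(10.6))
```

Request:
arm_command --pt "-1 0.05 0.05 0.2 0" --pt "-1 0 0 0.1 0" --pt "-1 0 0 0.1 0" --pt "-1 0 0 0 0" --pt "-1 0 0 0 0"

```text
clock: 33.87
tool_pos: [518.9, -114.7, 18.4]
tool_rot: [1.0, 0.0, -0.0, -0.0]
contact_force: [0.1, -0.1, -0.5]
opening: 34.8
grasp_force: 25.0
```

Request:
arm_command --pt "-1 0 0 0.1 0" --pt "-1 0 0 0 0" --pt "-1 0 0 0 0"

```text
clock: 34.12
tool_pos: [519.0, -114.7, 18.3]
tool_rot: [1.0, 0.0, 0.0, 0.0]
contact_force: [-1.4, 0.8, 5.3]
opening: 34.8
grasp_force: 25.0
```

Collar seated. Release, back off and check.

Request:
arm_command --pt "1 0 0 0 0" --pt "1 0 0 0 0" --pt "1 0 0 0 0" --pt "1 0 0 0 0" --pt "1 0 0 -1 0"

```text
clock: 34.53
tool_pos: [517.6, -114.1, 26.3]
tool_rot: [1.0, 0.0, -0.002, -0.001]
contact_force: [-0.2, -0.1, 0.6]
opening: 60.8
grasp_force: 0.0
```

Request:
arm_command --pt "1 0 0 -4 0" --pt "1 0 0 -4 0" --pt "1 0 0 -4 0" --pt "1 0 0 -3 0" --pt "1 -2 0 0 0"

```text
clock: 34.95
tool_pos: [507.2, -117.8, 185.1]
tool_rot: [1.0, 0.001, 0.009, 0.004]
contact_force: [1.2, -1.3, -0.6]
opening: 85.7
grasp_force: 0.0
```

Request:
arm_command --pt "1 0 0 0 0" --pt "1 0 0 0 0" --pt "1 0 0 0 0"

```text
clock: 35.2
tool_pos: [498.7, -114.5, 177.0]
tool_rot: [1.0, 0.0, -0.001, -0.0]
contact_force: [0.2, 0.7, -0.4]
opening: 86.9
grasp_force: 0.0
```

```bash
python3 - <<'E'
from h import *
s=r.sense(); c=r.camera_params("wrist"); p,d=r.capture("wrist"); P=pts(c,d); print(s["clock"],s["tool_pos"],s["opening"])
for z,R in((64,18),(52,24),(40,33),(12,38)): print(z,top_ring(P,519.5,-115.5,z,R,tol=3))
q,_=r.capture("scene"); a=cv2.resize(p[90:290,180:400,::-1],(440,400),interpolation=cv2.INTER_CUBIC); b=cv2.resize(q[165:265,125:215,::-1],(360,400),interpolation=cv2.INTER_CUBIC)
cv2.imwrite("pics/end.png",np.hstack([a,b]))
E
```

```text
35.2 [ 498.7158502  -114.46520496  176.95735862] 86.87722539670487
64 (np.float64(518.0), np.float64(-115.6), np.float64(17.5), 60, np.float64(62.9))
52 (np.float64(519.0), np.float64(-116.2), np.float64(23.4), 60, np.float64(51.0))
40 (np.float64(520.0), np.float64(-116.8), np.float64(32.4), 60, np.float64(39.0))
12 (np.float64(519.5), np.float64(-115.9), np.float64(36.9), 36, np.float64(10.6))
```

View pics/end.png

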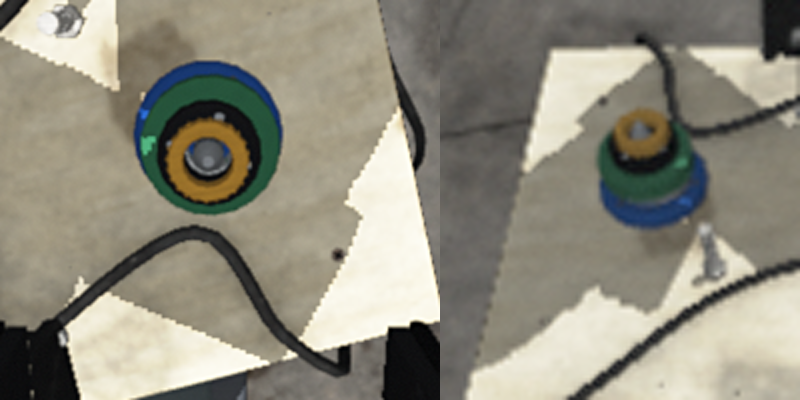

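The final view shows all four parts stacked flat on the post, brass on top at (207,158), with every top height right to about 1 mm.

```bash
python3 -c "
from plant import r
print(r.hand_in())"
```

```text
the job is handed in; nothing more can be done
None
```

I handed the job in at about 35 s: flange, green wheel (lowered all the way, not dropped), clamp flange and brass collar lie flat in that order on the post, each top within about 1 mm of its expected height; the brown wheel was not touched.

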